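# Show the helper which badge die goes in which cradle

### The arm

A 6-joint arm with a two-finger parallel gripper is mounted at the origin on the work surface. World frame = base frame: x ahead of the robot, y to its left, z up, the work surface at z = 0. Lengths are in m, angles in rad, forces in N, time in s.
With the tool pointing down it reaches from about 0.325 to 0.775 m from the base axis. Payload 5.5 kg.
Tool frame: the origin (TCP) lies at the very end of the fingers, on their centre line; the grasp point (between the pads) lies behind it (ctrl.hold_point_z is the x of the grasp point in the tool frame, in m); x points along the fingers, y is the direction in which the jaws open and shut, and the axes are right-handed (so a half turn about x gives the same grasp; the last joint's range is limited). The gripper opens to 85 mm and grips with 20 to 120 N. Pads are 22 mm wide; open, the fingers measure 114 mm over their backs; the gripper's body (76 mm by 85 mm) begins 54 mm behind the grasp point. The pads swing forward as they close: fully open they stand 13 mm farther back than shut.
Start: joints at [-1.366, 0.091, 1.231, -0, 1.82, -0.057], TCP at [0.155, -0.58, 0.231] pointing down, gripper open.
Joint ranges: [-2.87, 2.87], [-0.86, 2.18], [0.17, 2.46], [-1.51, 4.65], [0.06, 2.69], [-2.65, 2.65]. Speed limits (rad/s): [2.57, 2.57, 3.01, 3.14, 3.14, 3.14].

### API

Orientations are given as a unit quaternion [w, x, y, z].
In Python, from bench import ctrl, vision gives the robot as it stands.
- The arm moves only by the tool step_arm, never from a script. Its argument "targets" is a list of rows, each a list of 5 numbers: the shift along the tool's x, y, z in m, then the turn about the tool's x in degrees, then the finger opening in m, from 0 to 0.0854. A call has 1 to 8 rows; each row shifts and turns the commanded pose from where the row before left it, along the tool's axes as they then stand; what a row does not reach is not made up. A row lasts 1/10 s, in which the tool goes at most 50 mm and 8.59 degrees, less where a joint would pass 70% of its speed; a pose out of reach is approached as far as the arm can. A call is refused whole if a number of a shift passes 0.05 or a number of a turn 8.59, either way. A call with a gripper value outside its range is refused whole. The fingers move at their own pace and stop on an object; "grip_force" is the grip in N (left out, the last holds). Time passes only in rows, so rows that do not move let the fingers close. It gives the time, the measured TCP pose, the force and the opening at its end, in the units of the state.
- ctrl.sense(): the state, without advancing time (a new reading comes with each control period).
- vision.snapshot(name): name is "scene" or "top"; returns the picture (384x512x3 uint8, blue, green, red); there is no depth.
- vision.camera_model(name): a dict with "fx", "fy", "cx", "cy" (pixels), "world_to_cam" (4x4, takes a point from world to camera coordinates). Camera axes: x right, y down, z forward; pixel columns grow to the right and rows downward; lengths in m; the calibration is good to about 2 mm. A picture is of the moment at which its call begins. camera_model takes no time and is no camera call.
- ctrl.finish_job(): hands the job in, once; it reports no verdict.
The state is a dict: "clock": time; "joints": joint angles; "qvel": joint speeds; "joint_efforts": joint torques, N m; "position": TCP position; "tool_rot": TCP orientation; "force": force on the tool from outside, world axes, zero at the start; "torque": the same for the moment, N m; "grip_width": opening from 0.0 (shut) to 1.0 (fully open).
Only numpy, scipy, OpenCV 4.12 (cv2) and the standard library are available. Lean on these libraries where they do the work, as an engineer would, in place of code of your own. Each camera call takes 0.05 s, during which the arm holds its last target. There are 200 camera calls.

### The job

Show the new helper where the middle-sized badge die belongs: point straight down at the middle of the middle-sized of the three round metal dies, fingertips two to three centimetres above it, and stay there for about three seconds; then point in the same way at the middle of the plywood cradle whose seat fits that die, stay there for about three seconds, and finish still pointing at it. Touch, move or lift nothing on the bench. Travel with the hand well up (fingertips 10 cm or more above the things), so that you never point at a wrong die or cradle.

Things in the scene. Friction and masses are not known exactly. Their poses are not given: they have to be found in the camera images.
- die_small: Round bare-aluminium badge-press die, a stepped disc 40 mm in diameter at the foot (32 mm above the step), 36 mm high, dark pad on its flat top, loose, upright on the bench; the smallest of three alike but for diameter (40, 60, 80 mm), in any order on the robot's left half of the work area. Origin: centre of its underside; z up, top 36 mm above it.
- die_medium: Round bare-aluminium badge-press die, a stepped disc 60 mm in diameter at the foot (52 mm above the step), 36 mm high, dark pad on its flat top, loose, upright on the bench; the middle-sized of three alike but for diameter (40, 60, 80 mm), in any order on the robot's left half of the work area. Origin: centre of its underside; z up, top 36 mm above it.
- die_large: Round bare-aluminium badge-press die, a stepped disc 80 mm in diameter at the foot (72 mm above the step), 36 mm high, dark pad on its flat top, loose, upright on the bench; the largest of three alike but for diameter (40, 60, 80 mm), in any order on the robot's left half of the work area. Origin: centre of its underside; z up, top 36 mm above it.
- cradle_small: Fixed plywood block 102 x 102 x 22 mm with one open round seat, 44 mm wide, 14 mm deep, black pad at its bottom, in the middle of its top: the smallest seat, for the smallest die. Three such blocks stand in a row in any order, 104 mm apart, on a dark board; only the seats differ (44, 64, 84 mm). Origin: centre of its underside (12 mm above the bench), below the seat's centre; z up, top face 22 mm above it.
- cradle_medium: Fixed plywood block 102 x 102 x 22 mm with one open round seat, 64 mm wide, 14 mm deep, black pad at its bottom, in the middle of its top: the middle-sized seat, the one that fits the middle-sized die. Three such blocks stand in a row in any order, 104 mm apart, on a dark board; only the seats differ (44, 64, 84 mm). Origin: centre of its underside (12 mm above the bench), below the seat's centre; z up, top face 22 mm above it.
- cradle_large: Fixed plywood block 102 x 102 x 22 mm with one open round seat, 84 mm wide, 14 mm deep, black pad at its bottom, in the middle of its top: the largest seat, for the largest die. Three such blocks stand in a row in any order, 104 mm apart, on a dark board; only the seats differ (44, 64, 84 mm). Origin: centre of its underside (12 mm above the bench), below the seat's centre; z up, top face 22 mm above it.
- board: Dark wooden board 326 x 116 x 12 mm, fixed, long along its own x, on the robot's right half of the work area; carries the three cradles. Origin: centre of its underside.
- press: Grey hand-lever badge press bolted to the bench on the robot's far right, base 130 x 240 mm, 270 mm high with its lever; a bystander. Origin: centre of its underside.
- tape: Cardboard-brown roll of packing tape lying flat, 100 mm outside and 76 mm inside diameter, 48 mm high, loose; a bystander. Origin: centre of its underside.
- squeegee: Screen-printing squeegee with wooden grip and rubber blade, 260 mm long along its own y, 45 mm high, loose, beyond the work; a bystander. Origin: under the middle of the wooden grip.
- tub: White open plastic tub 150 x 190 x 110 mm, loose, far left; a bystander. Origin: centre of its underside.
Not all that is in view belongs to the job. What is shaped like the die_large but green is not meant.

How it is judged:
By the outcome, as a careful person would: the job done as asked, in the order asked, and still so for the second after the job is handed in, with the robot touching nothing.
It also fails if it takes over 45 s, if anything falls off the work surface, if the arm or the gripper's body presses on something with over 40 N, if the wrist force passes 120 N, or if a joint passes its speed limit or range.

## Working session

There is one attempt and no reset: what is moved stays moved. The work goes in short steps, Python scripts to look and compute and a tool call to move; the robot and the scene stay as the last step left them, time stands still between calls to the robot, and variables do not carry over. Pictures are saved under pics/ and viewed, about 8 in all and at most 12, crops included, and the job is handed in when it is done.

Besides the shell and the picture viewer there is one more tool, called after "Call:" as name(argument=value, ...), one argument or row to a line, values as JSON. step_arm: Moves the arm, as the interface text tells. Its arguments: {"type":"object","properties":{"targets":{"type":"array","items":{"type":"array","items":{"type":"number"}}},"grip_force":{"type":"number"}},"required":["targets"]}

```bash
mkdir -p pics; python3 - <<'E'
from bench import ctrl, vision
import cv2
for n in("scene","top"):
    im=vision.snapshot(n); cv2.imwrite(f"pics/{n}0.png",im)
    m=vision.camera_model(n); print(n,m["fx"],m["fy"],m["cx"],m["cy"]); print(m["world_to_cam"])
s=ctrl.sense(); print(s["clock"],s["position"],s["tool_rot"],s["force"],s["grip_width"])
print(ctrl.hold_point_z)
E
```

```text
scene 464.9478039598609 464.9478039598609 253.28289541040837 197.05044267330294
[[-0.30807234  0.95120234 -0.01747995  0.18834296]
 [ 0.68006191  0.20733327 -0.70322736 -0.3291545 ]
 [-0.66528733 -0.22853234 -0.71075012  1.83582157]
 [ 0.          0.          0.          1.        ]]
top 467.6305527542199 467.6305527542199 248.5004796114977 189.07269611789945
[[ 0.02478926 -0.99945034  0.02201157 -0.05698116]
 [-0.98992799 -0.02761113 -0.13885316  0.5833    ]
 [ 0.1393846  -0.01834781 -0.99006833  1.49542148]
 [ 0.          0.          0.          1.        ]]
0.1 [ 0.15523832 -0.57931674  0.23024922] [-0.09167935 -0.70100637 -0.09291209  0.70110791] [-0.35298089 -0.54057943  0.25516968] 0.9978511008782115
-0.0187
```

View pics/top0.png

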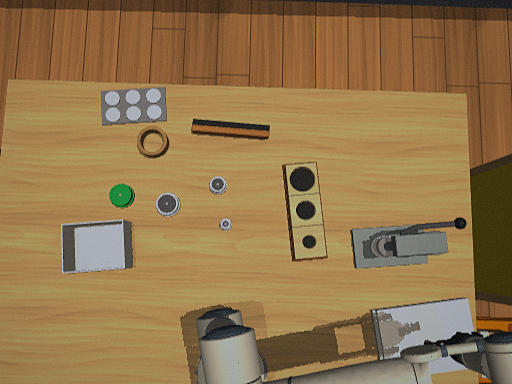

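View pics/scene0.png

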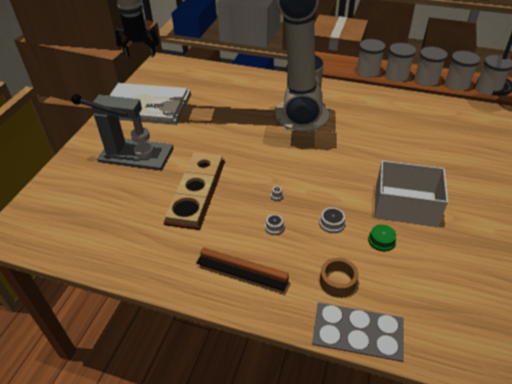

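Top view: the bare-metal dies are at (168,204), (218,185) and (225,224), with a green decoy at (122,195). Cradle seats are at (303,179), (306,210) and (309,241). By apparent size, the medium die is (218,185) and the medium seat is (306,210). I'll confirm both with measurements and one enlarged crop.

```bash
cat > h.py <<'E'
from bench import ctrl, vision
import cv2, numpy as np
def ray(n,u,v,z):
    m=vision.camera_model(n);T=np.array(m["world_to_cam"]);R,t=T[:3,:3],T[:3,3]
    d=R.T@[(u-m["cx"])/m["fx"],(v-m["cy"])/m["fy"],1];c=-R.T@t
    return (c+d*(z-c[2])/d[2])[:2]
def dark(im,n,u,v,r,z,th=75):
    g=im[...].max(2);x0,y0=int(u-r),int(v-r)
    k=8;c=cv2.resize(g[y0:y0+2*r,x0:x0+2*r],None,fx=k,fy=k,interpolation=cv2.INTER_CUBIC)
    cs,_=cv2.findContours((c<th).astype(np.uint8),cv2.RETR_EXTERNAL,cv2.CHAIN_APPROX_NONE)
    cc=min(cs,key=lambda q:np.linalg.norm(cv2.minEnclosingCircle(q)[0]-np.array([r*k,r*k])) if len(q)>30 else 1e9)
    P=np.array([ray(n,(p[0][0]+.5)/k-.5+x0,(p[0][1]+.5)/k-.5+y0,z) for p in cc],np.float32)
    (x,y),(a,b),_=cv2.fitEllipse(P)
    return np.round([x,y,a*1000,b*1000],3)
E
python3 - <<'E'
from h import *
im=cv2.imread("pics/top0.png");sc=cv2.imread("pics/scene0.png")
for nm,u,v,z in(("dL",168,204,.036),("dM",218,185,.036),("dS",225,224,.036)): print(nm,dark(im,"top",u,v,16,z,110),ray("top",u,v,.036))
for nm,u,v in(("cL",303,179),("cM",306,210),("cS",309,241)): print(nm,dark(im,"top",u,v,18,.034),ray("top",u,v,.034))
for nm,u,v,z in(("dL",333,215,.036),("dM",274,220,.036),("dS",277,190,.036),("cL",186,207,.034),("cM",195,184,.034),("cS",204,163,.034)):print(nm,"scene",ray("scene",u,v,z))
a=cv2.resize(im[160:260,140:340],None,fx=4,fy=4,interpolation=cv2.INTER_CUBIC)
cv2.imwrite("pics/crop1.png",a)
E
```

```text
dL [ 0.531  0.226 57.27  58.487] [0.52872196 0.22032381]
dM [ 0.6    0.062 37.325 38.329] [0.59609885 0.05918086]
dS [ 0.47   0.032 17.991 18.637] [0.46827094 0.03204778]
cL [ 0.625 -0.218 79.313 81.53 ] [ 0.62444253 -0.22185257]
cM [ 0.522 -0.23  58.772 61.297] [ 0.52139409 -0.23263334]
cS [ 0.419 -0.242 39.668 42.255] [ 0.42020872 -0.24321921]
dL scene [0.53146806 0.22795798]
dM scene [0.60314122 0.06332354]
dS scene [0.47693119 0.03673513]
cL scene [ 0.62941451 -0.21283776]
cM scene [ 0.52576697 -0.22657196]
cS scene [ 0.42087096 -0.23780514]
```

View pics/crop1.png

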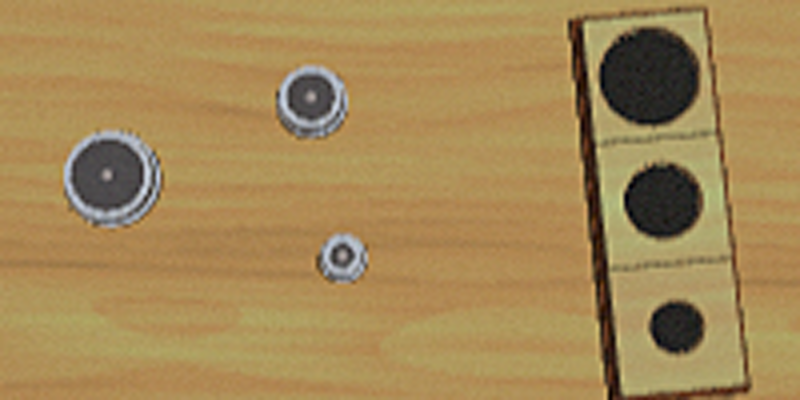

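```bash
python3 - <<'E'
from h import *
from scipy.spatial.transform import Rotation as Rn
q=ctrl.sense()["tool_rot"];R=Rn.from_quat(np.r_[q[1:],q[0]]).as_matrix();print(R.round(4))
for p in((352,230),(355,268),(428,263),(425,235)):print("press",ray("top",*p,0))
print("knob",ray("top",460,223,.25))
p=ctrl.sense()["position"]
for w in((.11,-.40,.33),(.32,-.22,.33),(.6,.062,.33),(.6,.062,.061)):
    print(w,(R.T@(np.array(w)-p)).round(4));p=np.array(w)
E
```

```text
[[-4.000e-04  2.588e-01 -9.659e-01]
 [ 1.700e-03 -9.659e-01 -2.588e-01]
 [-1.000e+00 -1.700e-03 -1.000e-04]]
press [ 0.46164672 -0.39256683]
press [ 0.336227   -0.40179082]
press [ 0.35856844 -0.64619915]
press [ 0.45128316 -0.63873228]
knob [ 0.47484147 -0.63970281]
(0.11, -0.4, 0.33) [-0.0994 -0.1851 -0.0027]
(0.32, -0.22, 0.33) [ 2.000e-04 -1.195e-01 -2.494e-01]
(0.6, 0.062, 0.33) [ 0.0004 -0.1999 -0.3434]
(0.6, 0.062, 0.061) [0.269  0.0005 0.    ]
```

Call:
step_arm(
  targets=[
    [-0.025,0,0,0,0.04],
    [-0.025,0,0,0,0],
    [-0.025,-0.02,0,0,0],
    [-0.025,-0.035,0,0,0],
    [0,-0.035,0,0,0],
    [0,-0.035,0,0,0],
    [0,-0.03,0,0,0],
    [0,-0.03,-0.003,0,0],
  ],
  grip_force=20,
)

```text
clock: 0.9
position: [0.1099, -0.3988, 0.3309]
tool_rot: [-0.092, -0.701, -0.092, 0.701]
force: [-0.4, 0.4, 0.1]
grip_width: -0.002
```

Call:
step_arm(
  targets=[
    [0,-0.015,-0.031,0,0],
    [0,-0.015,-0.031,0,0],
    [0,-0.015,-0.031,0,0],
    [0,-0.015,-0.031,0,0],
    [0,-0.015,-0.031,0,0],
    [0,-0.015,-0.031,0,0],
    [0,-0.015,-0.031,0,0],
    [0,-0.015,-0.031,0,0],
  ],
)

```text
clock: 1.7
position: [0.3196, -0.2188, 0.331]
tool_rot: [-0.092, -0.701, -0.092, 0.701]
force: [0.1, -0.0, 0.0]
grip_width: -0.0
```

Call:
step_arm(
  targets=[
    [0,-0.022,-0.038,0,0],
    [0,-0.022,-0.038,0,0],
    [0,-0.022,-0.038,0,0],
    [0,-0.022,-0.038,0,0],
    [0,-0.022,-0.038,0,0],
    [0,-0.022,-0.038,0,0],
    [0,-0.022,-0.038,0,0],
    [0,-0.022,-0.038,0,0],
  ],
)

```text
clock: 2.5
position: [0.5679, 0.0303, 0.3307]
tool_rot: [-0.092, -0.701, -0.092, 0.701]
force: [0.7, -0.0, 0.9]
grip_width: -0.0
```

Call:
step_arm(
  targets=[
    [0,-0.0226,-0.0392,0,0],
    [0,0,0,0,0],
    [0.03,0,0,0,0],
    [0.035,0,0,0,0],
    [0.035,0,0,0,0],
    [0.035,0,0,0,0],
    [0.03,0,0,0,0],
    [0.025,0,0,0,0],
  ],
)

```text
clock: 3.3
position: [0.5978, 0.0601, 0.1388]
tool_rot: [-0.092, -0.7, -0.092, 0.702]
force: [0.8, 0.8, 0.1]
grip_width: 0.002
```

```bash
python3 - <<'E'
from h import *
a=vision.snapshot("top")[140:240,160:280];b=vision.snapshot("scene")[120:245,220:370]
cv2.imwrite("pics/c2.png",np.hstack([cv2.resize(x,(400,400),interpolation=cv2.INTER_CUBIC) for x in(a,b)]))
print(ctrl.sense()["position"])
E
```

```text
[0.59628829 0.06012306 0.13618551]
```

View pics/c2.png

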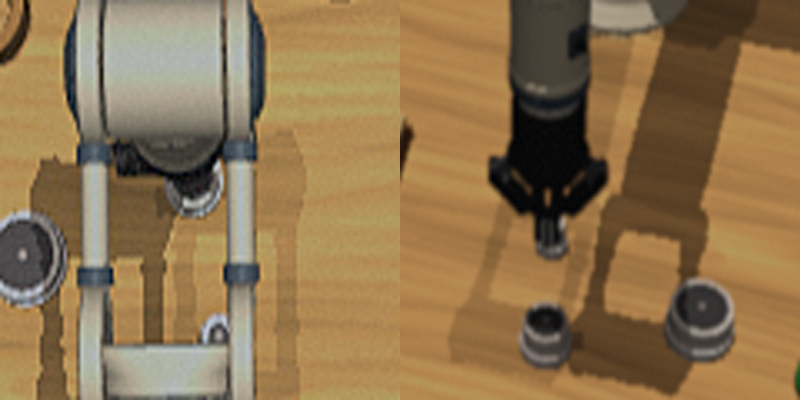

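The hand is about 10 cm over the medium die (left of crop at (193,190), right of crop at (545,330)). I'll make a small correction, descend and hold.

Call:
step_arm(
  targets=[
    [0.02,-0.001,-0.003,0,0],
    [0.02,0,0,0,0],
    [0.018,0,0,0,0],
    [0.012,0,0,0,0],
    [0.005,0,0,0,0],
    [0,0,0,0,0],
    [0,0,0,0,0],
    [0,0,0,0,0],
  ],
)

```text
clock: 4.2
position: [0.6022, 0.0624, 0.0677]
tool_rot: [0.092, 0.702, 0.092, -0.7]
force: [0.7, -0.5, -0.4]
grip_width: 0.0
```

```bash
python3 - <<'E'
from h import *
a=vision.snapshot("scene")[160:245,230:330]
cv2.imwrite("pics/c3.png",cv2.resize(a,None,fx=6,fy=6,interpolation=cv2.INTER_CUBIC))
print(ctrl.sense()["position"])
E
```

```text
[0.60212192 0.0624315  0.06754453]
```

View pics/c3.png

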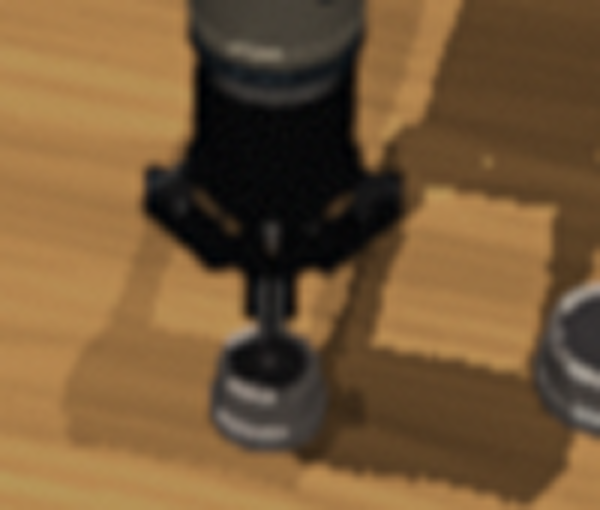

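The closed tips are right over the medium die's pad, at crop (270,340) with the die centre at (268,360). I'll lower 7 mm and hold.

Call:
step_arm(
  targets=[
    [0.004,0,0.001,0,0],
    [0.003,0,0.001,0,0],
    [0,0,0,0,0],
    [0,0,0,0,0],
    [0,0,0,0,0],
    [0,0,0,0,0],
    [0,0,0,0,0],
    [0,0,0,0,0],
  ],
)

```text
clock: 5.05
position: [0.5996, 0.0619, 0.0593]
tool_rot: [0.092, 0.701, 0.092, -0.701]
force: [-0.5, 0.2, 0.5]
grip_width: -0.002
```

Call:
step_arm(
  targets=[
    [0,0,0,0,0],
    [0,0,0,0,0],
    [0,0,0,0,0],
    [0,0,0,0,0],
    [0,0,0,0,0],
    [0,0,0,0,0],
    [0,0,0,0,0],
    [0,0,0,0,0],
  ],
)

```text
clock: 5.85
position: [0.5996, 0.0619, 0.0593]
tool_rot: [0.092, 0.701, 0.092, -0.701]
force: [0.1, 0.2, 0.1]
grip_width: -0.002
```

Call:
step_arm(
  targets=[
    [0,0,0,0,0],
    [0,0,0,0,0],
    [0,0,0,0,0],
    [0,0,0,0,0],
    [0,0,0,0,0],
    [0,0,0,0,0],
    [0,0,0,0,0],
    [0,0,0,0,0],
  ],
)

```text
clock: 6.65
position: [0.5996, 0.0619, 0.0593]
tool_rot: [0.092, 0.701, 0.092, -0.701]
force: [-0.4, 1.0, 0.1]
grip_width: 0.001
```

Call:
step_arm(
  targets=[
    [0,0,0,0,0],
    [0,0,0,0,0],
    [0,0,0,0,0],
    [0,0,0,0,0],
    [0,0,0,0,0],
    [0,0,0,0,0],
    [0,0,0,0,0],
    [0,0,0,0,0],
  ],
)

```text
clock: 7.45
position: [0.5996, 0.0619, 0.0593]
tool_rot: [0.092, 0.701, 0.092, -0.701]
force: [0.2, 0.7, 0.3]
grip_width: 0.001
```

Call:
step_arm(
  targets=[
    [0,0,0,0,0],
    [0,0,0,0,0],
    [-0.02,0,0,0,0],
    [-0.036,0,0,0,0],
    [-0.036,0,0,0,0],
    [-0.036,0,0,0,0],
    [-0.036,0,0,0,0],
    [-0.036,0,0,0,0],
  ],
)

```text
clock: 8.25
position: [0.5994, 0.0619, 0.2609]
tool_rot: [0.092, 0.701, 0.092, -0.701]
force: [0.4, 0.2, -0.0]
grip_width: 0.0
```

Call:
step_arm(
  targets=[
    [0,0.0327,0.0189,0,0],
    [0,0.0327,0.0189,0,0],
    [0,0.0327,0.0189,0,0],
    [0,0.0327,0.0189,0,0],
    [0,0.0327,0.0189,0,0],
    [0,0.0327,0.0189,0,0],
    [0,0.0327,0.0189,0,0],
    [0,0.0327,0.0189,0,0],
  ],
)

```text
clock: 9.05
position: [0.5207, -0.2313, 0.2594]
tool_rot: [0.092, 0.701, 0.092, -0.701]
force: [0.5, -0.3, 0.2]
grip_width: -0.001
```

Call:
step_arm(
  targets=[
    [0,0,0,0,0],
    [0,0,0,0,0],
  ],
)

```text
clock: 9.25
position: [0.521, -0.2304, 0.2591]
tool_rot: [-0.091, -0.701, -0.092, 0.701]
force: [-0.0, 0.2, 0.1]
grip_width: 0.001
```

Call:
step_arm(
  targets=[
    [0.03,0,-0.001,0,0],
    [0.035,0,0,0,0],
    [0.035,0,0,0,0],
    [0.035,0,0,0,0],
    [0.03,0,0,0,0],
    [0.02,0,0,0,0],
    [0.012,0,0,0,0],
    [0.003,0,0,0,0],
  ],
)

```text
clock: 10.05
position: [0.522, -0.2283, 0.0579]
tool_rot: [-0.092, -0.7, -0.093, 0.702]
force: [0.2, -1.1, 0.5]
grip_width: -0.004
```

Call:
step_arm(
  targets=[
    [0,0,0,0,0],
    [0,0,0,0,0],
  ],
)

```text
clock: 10.25
position: [0.5232, -0.2298, 0.061]
tool_rot: [0.093, 0.702, 0.092, -0.7]
force: [0.5, -0.5, 0.9]
grip_width: 0.002
```

```bash
python3 - <<'E'
from h import *
a=vision.snapshot("scene")[120:235,140:260];b=vision.snapshot("top")[150:270,250:370]
cv2.imwrite("pics/c4.png",np.hstack([cv2.resize(x,(400,400),interpolation=cv2.INTER_CUBIC) for x in(a,b)]))
print(ctrl.sense()["position"])
E
```

```text
[ 0.52305147 -0.22997873  0.06093389]
```

View pics/c4.png

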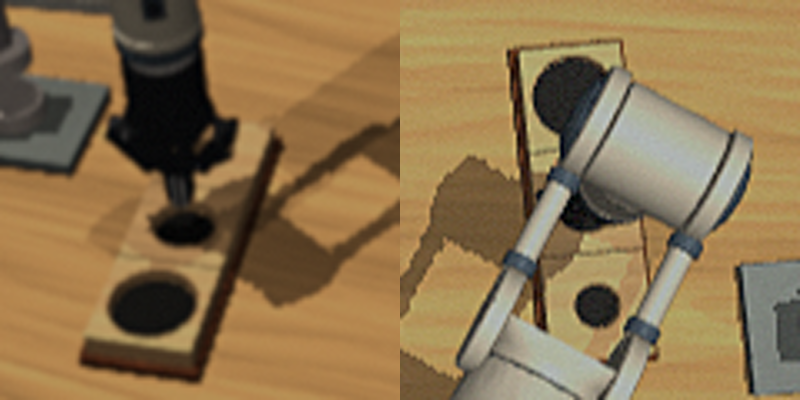

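The tips stand over the middle cradle's seat: left crop, tip (178,205), seat centre (183,225). I'll lower 2 mm and hold.

Call:
step_arm(
  targets=[
    [0.002,0,0.001,0,0],
    [0,0,0,0,0],
    [0,0,0,0,0],
    [0,0,0,0,0],
    [0,0,0,0,0],
    [0,0,0,0,0],
    [0,0,0,0,0],
    [0,0,0,0,0],
  ],
)

```text
clock: 11.15
position: [0.5212, -0.2299, 0.0573]
tool_rot: [-0.092, -0.701, -0.092, 0.701]
force: [-0.4, -0.3, -0.1]
grip_width: -0.0
```

Call:
step_arm(
  targets=[
    [0,0,0,0,0],
    [0,0,0,0,0],
    [0,0,0,0,0],
    [0,0,0,0,0],
    [0,0,0,0,0],
    [0,0,0,0,0],
    [0,0,0,0,0],
    [0,0,0,0,0],
  ],
)

```text
clock: 11.95
position: [0.5213, -0.2299, 0.0573]
tool_rot: [-0.092, -0.701, -0.092, 0.701]
force: [-0.5, -0.1, -0.0]
grip_width: 0.004
```

Call:
step_arm(
  targets=[
    [0,0,0,0,0],
    [0,0,0,0,0],
    [0,0,0,0,0],
    [0,0,0,0,0],
    [0,0,0,0,0],
    [0,0,0,0,0],
    [0,0,0,0,0],
    [0,0,0,0,0],
  ],
)

```text
clock: 12.75
position: [0.5213, -0.2299, 0.0573]
tool_rot: [0.092, 0.701, 0.092, -0.701]
force: [-0.1, 0.2, 0.4]
grip_width: 0.002
```

Call:
step_arm(
  targets=[
    [0,0,0,0,0],
    [0,0,0,0,0],
    [0,0,0,0,0],
    [0,0,0,0,0],
    [0,0,0,0,0],
    [0,0,0,0,0],
    [0,0,0,0,0],
    [0,0,0,0,0],
  ],
)

```text
clock: 13.55
position: [0.5213, -0.23, 0.0573]
tool_rot: [-0.092, -0.701, -0.092, 0.701]
force: [0.7, 0.2, -0.4]
grip_width: 0.002
```

```bash
python3 - <<'E'
from h import *
sc=vision.snapshot("scene");cv2.imwrite("pics/s5.png",sc)
s=ctrl.sense();print(s["clock"],s["position"],s["force"],abs(s["qvel"]).max())
d=cv2.absdiff(sc,cv2.imread("pics/scene0.png")).max(2)
for n,u,v in(("dM",274,225),("dL",333,220),("dS",277,193),("cL",186,207)):print(n,d[v-8:v+8,u-8:u+8].mean())
print(ctrl.finish_job())
E
```

```text
13.6 [ 0.52126134 -0.22994671  0.0572724 ] [ 0.65624699 -0.32268393  0.17277108] 0.0016834302063035544
dM 5.9765625
dL 4.77734375
dS 7.3515625
cL 2.55859375
the job is handed in; nothing more can be done
None
```

I pointed with closed fingers at the medium die, then at the cradle that fits it, and handed the job in at 13.6 s with the hand still pointing there.

| Target | Found at (x, y) | Fingertips above top | Off centre | Hold |
|---|---|---|---|---|
| Medium die | (0.600, 0.062) | 23 mm | within 1 mm | about 3 s |
| Medium cradle | (0.522, -0.230) | 23 mm | within 1 mm | about 3.4 s |

- **Travel:** between the two targets the fingertips were at z = 0.26 m, and on the way to the die at 0.33 m.
- **Last checks:** the arm was still. The force readings at the end of each call stayed around 1 N, which is sensor noise. The dies look unmoved compared with the first picture; the small image differences fit noise and the arm's shadow.
- **Disagreement:** quick hand-picked positions from the scene camera differed from the fitted top-view ones by about 3–5 mm. I used the top-view fits, and close-up pictures at both targets agreed with them.

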